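# Level the resting shelf beside the clay oven

## Robot

A 7-joint arm with a two-finger parallel gripper is mounted at the origin on the work surface. World frame = base frame: x ahead of the robot, y to its left, z up, the work surface at z = 0. Lengths are in m, angles in rad, forces in N, time in s.
With the tool pointing down it reaches from about 0.4 to 0.85 m from the base axis. Payload 10.4 kg.
Tool frame: the origin (TCP) lies midway between the tips of the shut fingers; the grasp point (between the pads) lies 19 mm behind it; x points along the fingers, y is the direction in which the jaws open and shut, and the axes are right-handed (so a half turn about x gives the same grasp; the last joint's range is limited). The gripper opens to 87 mm and grips with 3 to 60 N. Pads are 19 mm wide; open, the fingers measure 117 mm over their backs; the gripper's body (75 mm by 190 mm) begins 51 mm behind the grasp point.
Start: joints at [-1.252, 0.332, -0.065, 1.46, 0.022, 1.35, -0.088], TCP at [0.209, 0.589, 0.223] pointing down, gripper open.
Joint ranges: [-2.6, 2.6], [-0.5, 2.12], [-1.47, 1.34], [0.16, 2.42], [-1.27, 4.41], [0.06, 2.06], [-2.6, 2.6]. Speed limits (rad/s): [2.22, 2.22, 2.79, 2.79, 3.14, 3.14, 3.14].

## Interface

Orientations are given as a unit quaternion [x, y, z, w].
In Python, from bench import * gives the robot as it stands.
- The arm moves only by the shell command python3 -m inch 'ROWS' [FORCE]. ROWS is JSON, a list that holds one entry, the list of rows, each a list of 7 numbers: the shift along the world's x, y, z each as a share of 120 mm, from -1 to 1, then the turn, a rotation vector about the world's x, y, z each as a share of 2 pi rad, from -1 to 1, then the closure, from 0 (fully open) to 1 (shut). A call has 1 to 10 rows; each row is the pose to reach, as a shift and turn from the pose commanded when the call began, turning the shorter way round; what a row does not reach only later rows make up. A row lasts 1/10 s, in which the tool goes at most 50 mm and 8.59 degrees, less where a joint would pass 70% of its speed; a pose out of reach is approached as far as the arm can. A call with a number of a shift or a turn outside -1 to 1 is refused whole. A call with a gripper value outside its range is refused whole. The fingers move at their own pace and stop on an object; FORCE is the grip in N (left out, the last holds). Time passes only in rows, so rows that repeat a pose let the fingers close. It gives the time, the measured TCP pose, the force and the opening at its end, in the units of the state.
- read_state(): the state, without advancing time (a new reading comes with each control period).
- camera(name): name is "scene" or "top" or "wrist"; returns the picture (384x512x3 uint8, red, green, blue); there is no depth.
- get_calibration(name): a dict with "fx", "fy", "cx", "cy" (pixels), "k1" (the pictures are not rectified: a ray, as slopes to the right and down, at radius r is drawn at 1 + k1 r^2 times it, then the intrinsics apply), "xyz" and "attitude" of the camera in the world. Camera axes: x right, y up, looking along -z (the intrinsics and any distortion apply to the point x, -y, -z); pixel columns grow to the right and rows downward; lengths in m; the calibration is good to about 2 mm. A picture is of the moment at which its call begins: read the wrist's pose just before it. get_calibration takes no time and is no camera call; for the wrist camera it gives the pose at the moment of the call.
- close_job(): hands the job in, once; it reports no verdict.
The state is a dict: "time": time; "joint_positions": joint angles; "joint_vel": joint speeds; "joint_torque": joint torques, N m; "ee_pos": TCP position; "eef_rot": TCP orientation; "ft_force": force on the tool from outside, world axes, zero at the start; "torque": the same for the moment, N m; "width": finger opening in m.
Only numpy, scipy, OpenCV 4.12 (cv2) and the standard library are available. Lean on these libraries where they do the work, as an engineer would, in place of code of your own. Each camera call takes 0.05 s, during which the arm holds its last target.

## Task

Lay the spirit level on the middle of the empty steel resting shelf, lengthwise from the fixed feet towards the black levelling knob, and let go of it; then turn the knob until the bubble sits between the two lines. To prove the shelf stands firm, finish by bearing down on top of the level with about a kilo's push and keep pressing, bubble still between the lines: the program ends while pressing. Leave the pots, jars and other things where they are.

Things in the scene. Friction and masses are not known exactly. Their poses are not given: they have to be found in the camera images.
- level_mid (a point): centre (half-way up) of the loose spirit level: a straight aluminium bar with black end caps, 200 mm long (its x axis), 24 mm wide (y), 42 mm high (z), 0.27 kg, lying on the table at the start. In the middle of its top is an open window with a green vial lying along x; two black lines ring the vial 20 mm apart (19 mm between their inner edges), centred on the level. It can be laid either way round
- bubble (a joint): position (m) of the pale bubble's middle along the level's x axis from the middle between the lines, positive towards the level's +x end. The bubble is 14 mm long, moves to the higher end by about 1 mm for each 1 mm per metre (0.001 rad) of slope, stops at 19 mm, and takes about 0.7 s to come to rest
- shelf_mid (a point): centre of the top face of the steel resting shelf, a flat plate 260 mm (x) by 320 mm (y), its top about 85 mm above the table. A thin stop rises 12 mm along its +x (far) edge. Two fixed feet stand under its -y side; a lug in the middle of its +y side carries the levelling screw. Its z axis is the normal of the plate, which slopes down to one side at the start by 0.006 to 0.016 rad about its x axis
- knob_mid (a point): centre of the round black fluted knob of the levelling screw, 48 mm across, 28 mm high, top 131 mm above the table, its axis upright, 205 mm from the middle of the shelf towards +y. The screw stands on a rubber pad on the table; the knob only turns and keeps its height, and the threaded boss in the shelf's lug (34 mm across, its top about 18 mm below the knob) climbs the screw. A light friction of about 0.1 N m holds it where it is left
- knob (a joint): turn of the knob (rad), growing clockwise seen from above. Clockwise raises the shelf's knob side by 10 mm per full turn, which tilts the shelf by 0.0046 rad per radian, so a radian of turn moves the bubble about 4.6 mm; it can turn from -4.2 to 2.5
- pot_a: bystander: shallow tan clay casserole with two lug handles, 180 mm across, 62 mm high, empty; origin at the centre of its underside
- pot_b: bystander: shallow tan clay casserole with two lug handles, 200 mm across, 65 mm high, empty; origin at the centre of its underside
- jar: bystander: dark brown glazed jar with a flat clay cover, 90 mm across, 130 mm high; origin at the centre of its underside
- lid: bystander: loose round clay lid, 120 mm across, 47 mm high with its knob; origin at the centre of its underside
- dip_bowl: bystander: small steel bowl, 96 mm across, 38 mm high; origin at the centre of its underside
- shaker: bystander: aluminium shaker can, 52 mm across, 85 mm high; origin at the centre of its underside
- brush: bystander: basting brush with a wooden handle, 220 mm long, lying down; origin under its middle
Things that resemble listed ones, but are neither listed nor needed, are in the scene too. Leave any yellow look-alike of the part that bears level_mid alone.

How it is judged:
On the way, in this order (a step that is already met when the one before it is completed fails the run):
1. the level lies on the middle of the shelf, pointing towards the knob, let go (x of level_mid in the frame of shelf_mid between -0.1 and 0.09 m and y of level_mid in the frame of shelf_mid between -0.05 and 0.05 m and z of level_mid in the frame of shelf_mid between 0.016 and 0.026 m and angle between the x axis of level_mid and the y axis of shelf_mid, either way round below 0.2 rad and contact force between the fingers and level below 0.2 N and contact force between level and shelf above 1 N), for 0.3 s.
2. the shelf has been turned level: the bubble rests between the lines (x of level_mid in the frame of shelf_mid between -0.1 and 0.09 m and y of level_mid in the frame of shelf_mid between -0.05 and 0.05 m and z of level_mid in the frame of shelf_mid between 0.016 and 0.026 m and angle between the x axis of level_mid and the y axis of shelf_mid, either way round below 0.2 rad and value of joint bubble between -0.0025 and 0.0025 m and angle between shelf_mid's own z axis and vertical below 0.005 rad), for 0.3 s.
At the end, for the whole second after the job is handed in: level flat on the shelf, its middle within 50 mm (y) and 90 mm (x) of the shelf's, pointing at the knob within 0.2 rad; bubble within 2.5 mm of the middle; shelf within 0.005 rad of level; fingers press the level with over 3 N, so it bears on the shelf with 6 to 45 N; it lies still (all of step 2 and contact force between the fingers and level above 3 N and contact force between level and shelf between 6 and 45 N and linear speed of level below 0.02 m/s); the arm keeps its last pose, push and grip.
It fails at once if one of the bystanders is shifted by more than 30 mm (distance of any of pot_a, pot_b, jar, lid, dip_bowl, shaker, brush from where it was at the start of the episode above 0.03 m).
It also fails if it takes over 72 s, if anything falls off the work surface, if the arm or the gripper's body presses on something with over 40 N, if the wrist force passes 120 N, or if a joint passes its speed limit or range.

## Working session

There is one attempt and no reset: what is moved stays moved. The work goes in short steps, Python scripts to look and compute and a shell command to move; the robot and the scene stay as the last step left them, time stands still between calls to the robot, and variables do not carry over. Pictures are saved under pics/ and viewed, and the job is handed in when it is done.

```bash
mkdir -p pics
python3 - <<'E'
from bench import *
import cv2
for n in ["scene","top","wrist"]:
    c=get_calibration(n); print(n,c)
    cv2.imwrite(f"pics/{n}0.png",camera(n)[:,:,::-1])
s=read_state(); print({k:s[k] for k in s})
E
ls
```

```text
scene {'fx': 368.88792919253706, 'fy': 368.88792919253706, 'cx': 262.3477785723092, 'cy': 189.17930480591372, 'k1': -0.09537745738758974, 'xyz': array([ 1.05731686, -0.90345647,  0.8647981 ]), 'attitude': array([0.43703562, 0.11838404, 0.25802277, 0.853469  ])}
top {'fx': 413.61176580562164, 'fy': 413.61176580562164, 'cx': 255.69863694586712, 'cy': 186.21255997662365, 'k1': -0.09654601239976227, 'xyz': array([0.24062371, 0.00192419, 1.6514157 ]), 'attitude': array([ 0.05689272, -0.05804482, -0.70451373,  0.70502087])}
wrist {'fx': 270.31384746246886, 'fy': 270.31384746246886, 'cx': 256.29104774589945, 'cy': 188.2137679616017, 'k1': -0.0176133684156178, 'xyz': array([0.14384365, 0.61229329, 0.38462148]), 'attitude': array([-0.10599729, -0.0742356 ,  0.57167212,  0.81021271])}
{'time': 0.15, 'joint_positions': array([-1.25162472,  0.3327262 , -0.06472384,  1.4607072 ,  0.02158348,
        1.34993026, -0.0884687 ]), 'joint_vel': array([-0.0001005 , -0.00238408,  0.00100001, -0.00392652,  0.00093361,
        0.00092643,  0.0002832 ]), 'joint_torque': array([ 8.38301148e-04, -6.23630404e+01,  2.46870011e-02, -3.90152049e+01,
       -6.12107757e-02,  3.70682683e-02,  8.59030683e-05]), 'ee_pos': array([0.20935807, 0.58858741, 0.22195676]), 'eef_rot': array([ 0.11984782,  0.69686828, -0.12060051,  0.69675435]), 'ft_force': array([ 0.68611851, -0.59826278,  0.04575693]), 'torque': array([-0.01472483, -0.01430065, -0.06872905]), 'width': 0.08696144396213504}
pics
```

View pics/scene0.png

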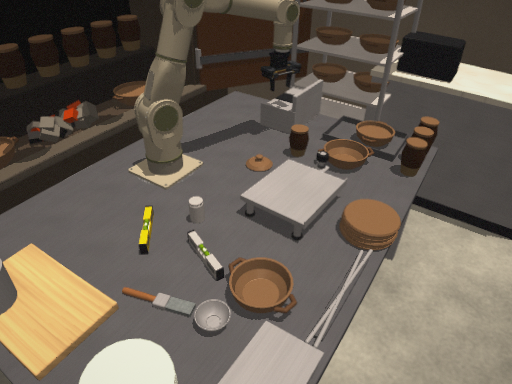

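View pics/top0.png

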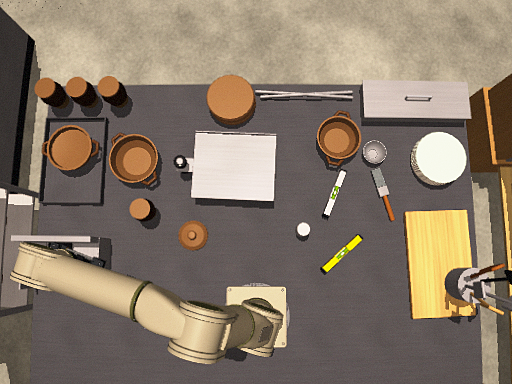

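View pics/wrist0.png

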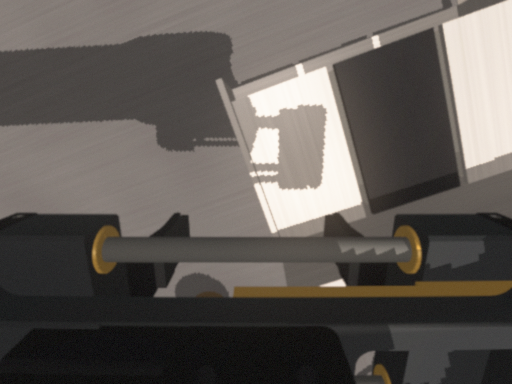

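The top view shows the loose aluminium level at about (335,194), with the yellow look-alike at (342,254). The shelf is at about (234,166) and the knob at (180,161). Next I'll zoom in and measure.

```bash
cat > h.py <<'E'
import numpy as np, cv2
from scipy.spatial.transform import Rotation as R
def undist(c,u,v):
    K=np.array([[c['fx'],0,c['cx']],[0,c['fy'],c['cy']],[0,0,1.]])
    return cv2.undistortPoints(np.array([[[u,v]]],float),K,np.array([c['k1'],0,0,0.]))[0,0]
def pix2z(c,u,v,z):
    x,y=undist(c,u,v); d=R.from_quat(c['attitude']).apply([x,-y,-1]); o=np.asarray(c['xyz'])
    return o+d*(z-o[2])/d[2]
def w2p(c,p):
    q=R.from_quat(c['attitude']).inv().apply(np.asarray(p)-c['xyz']); x,y=q[0]/-q[2],-q[1]/-q[2]
    f=1+c['k1']*(x*x+y*y); return c['cx']+c['fx']*x*f, c['cy']+c['fy']*y*f
def crop(img,u0,v0,u1,v1,s):
    return cv2.resize(img[v0:v1,u0:u1],None,fx=s,fy=s,interpolation=cv2.INTER_CUBIC)
E
python3 - <<'E'
from h import *
t=cv2.imread('pics/top0.png'); s=cv2.imread('pics/scene0.png')
cv2.imwrite('pics/t1.png',crop(t,160,110,380,260,3.6))
cv2.imwrite('pics/s1.png',crop(s,170,130,370,290,3.7))
E
```

```text
(no output)
```

View pics/t1.png

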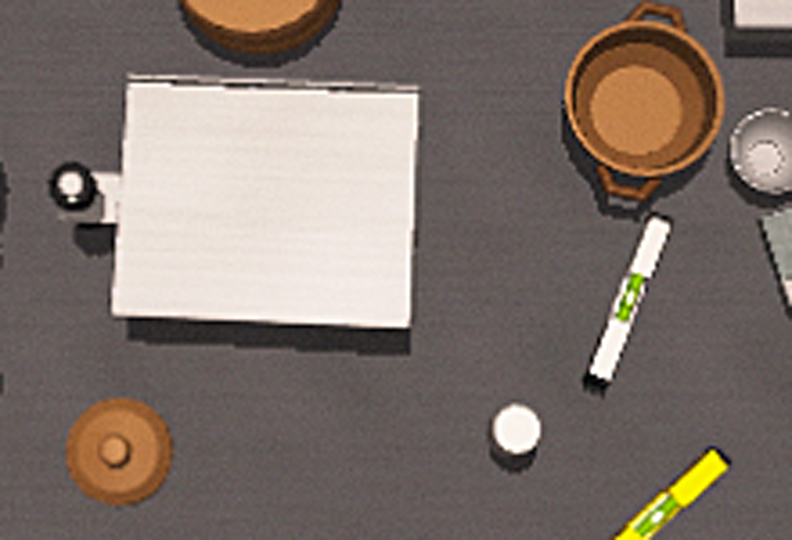

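View pics/s1.png

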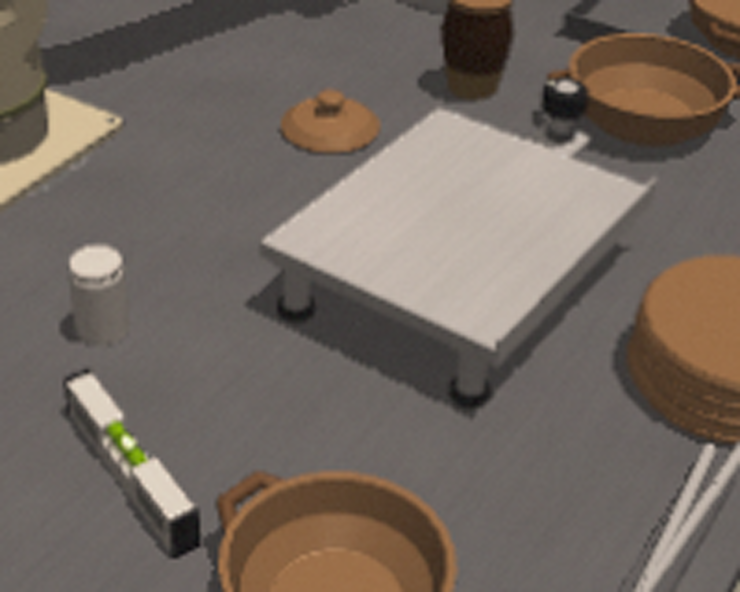

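The crops show the level's top running from about (660,217) to (597,388). The shelf corners are near (130,82), (418,93), (410,326) and (113,316), and the knob top is at (74,185).

Run:
```python
from h import *
from bench import get_calibration
c=get_calibration('top'); s=get_calibration('scene')
f=lambda u,v,z: pix2z(c,160+u/3.6,110+v/3.6,z)
g=lambda u,v,z: pix2z(s,170+u/3.7,130+v/3.7,z)
a,b=f(660,217,.042),f(597,388,.042); d=a-b; print('level top',(a+b)/2,np.linalg.norm(d),np.degrees(np.arctan2(d[1],d[0])))
print('win',f(629,298,.042))
a,b=g(80,378,.042),g(182,535,.042);d=b-a; print('lvl scene',a,b,(a+b)/2,np.linalg.norm(d),np.degrees(np.arctan2(d[1],d[0])))
P=[f(*p,.085) for p in [(130,85),(418,93),(410,326),(113,316)]]
print('shelf',np.array(P).round(3),np.mean(P,0))
print([np.linalg.norm(P[i]-P[(i+1)%4]).round(3) for i in range(4)])
Q=[g(*p,.085) for p in [(440,110),(655,183),(495,347),(263,243)]]
print('shelf sc',np.array(Q).round(3),np.mean(Q,0))
print('knob',f(74,185,.131),g(566,88,.131))
for n,u,v,z in [('lid',118,450,.03),('shaker',517,428,.085),('pot_a',644,100,.06)]: print(n,f(u,v,z))
```

```text
level top [ 0.47480844 -0.31244816  0.042     ] 0.20388027145964702 -21.658231158479648
win [ 0.47885381 -0.31265632  0.042     ]
lvl scene [ 0.40078744 -0.27847628  0.042     ] [ 0.58539403 -0.36831462  0.042     ] [ 0.49309073 -0.32339545  0.042     ] 0.20530591064682482 -25.949756520121003
shelf [[ 0.707  0.234  0.085]
 [ 0.698 -0.081  0.085]
 [ 0.442 -0.07   0.085]
 [ 0.453  0.246  0.085]] [0.57512248 0.0822477  0.085     ]
[np.float64(0.315), np.float64(0.256), np.float64(0.316), np.float64(0.255)]
shelf sc [[ 0.471  0.232  0.085]
 [ 0.721  0.236  0.085]
 [ 0.703 -0.08   0.085]
 [ 0.452 -0.073  0.085]] [0.58658411 0.07903578 0.085     ]
knob [0.58495367 0.28320453 0.131     ] [0.59296693 0.28196819 0.131     ]
lid [0.31330175 0.2452588  0.03      ]
shaker [ 0.33432918 -0.18192667  0.085     ]
pot_a [ 0.69844412 -0.33312299  0.06      ]
```

Run:
```python
from h import *
from bench import *
s=read_state(); M=R.from_quat(s['eef_rot']).as_matrix(); print(M.round(3))
c=get_calibration('wrist'); print(M.T@(np.array(c['xyz'])-s['ee_pos']))
print((M.T@R.from_quat(c['attitude']).as_matrix()).round(3))
```

```text
[[-0.     0.335  0.942]
 [-0.001  0.942 -0.335]
 [-1.    -0.001  0.   ]]
[-0.16277878  0.00023233 -0.06966842]
[[-0.     0.257 -0.967]
 [ 1.     0.    -0.   ]
 [ 0.    -0.967 -0.257]]
```

```bash
python3 -m inch '[[[0.9,-0.65,0.7,0,0,0,0],[0.9,-0.65,0.7,0,0,0,0],[0.9,-0.65,0.7,0,0,0,0],[0.9,-0.65,0.7,0,0,0,0]]]' 10
python3 -m inch '[[[0.9,-0.9,0,0,0,0,0],[0.9,-0.9,0,0,0,0,0],[0.9,-0.9,0,0,0,0,0]]]'
python3 -m inch '[[[0.6,-1,0,0,0,0,0],[0.6,-1,0,0,0,0,0],[0.6,-1,0,0,0,0,0]]]'
```

```text
time: 0.55
ee_pos: [0.3236, 0.5079, 0.3103]
eef_rot: [0.124, 0.695, -0.122, 0.698]
ft_force: [0.3, -0.0, 0.7]
width: 0.0871
time: 0.85
ee_pos: [0.4242, 0.4036, 0.3062]
eef_rot: [0.12, 0.697, -0.12, 0.697]
ft_force: [1.2, 0.1, 0.5]
width: 0.0874
time: 1.15
ee_pos: [0.4968, 0.2819, 0.3063]
eef_rot: [0.121, 0.697, -0.121, 0.697]
ft_force: [0.8, 0.4, 0.1]
width: 0.0872
```

```bash
python3 -m inch '[[[0.5,-1,0,0,0,0,0],[0.5,-1,0,0,0,0,0],[0.5,-1,0,0,0,0,0]]]'
python3 -m inch '[[[0,-1,0,0,0,0,0],[0,-1,0,0,0,0,0],[0,-1,0,0,0,0,0]]]'
python3 -m inch '[[[-0.1,-1,0,0,0,0,0],[-0.1,-1,0,0,0,0,0],[-0.1,-1,0,0,0,0,0]]]'
python3 -m inch '[[[-0.4,-1,0,0,0,0,0],[-0.4,-1,0,0,0,0,0],[-0.4,-1,0,0,0,0,0]]]'
python3 -m inch '[[[-0.2,-0.9,0,0,0,0,0],[-0.2,-0.9,0,0,0,0,0],[-0.2,-0.9,0,0,0,0,0],[-0.2,-0.9,0,0,0,0,0],[-0.2,-0.9,0,0,0,0,0]]]'
python3 - <<'E'
from bench import *
import cv2
print(read_state()['joint_positions'].round(2))
cv2.imwrite("pics/w1.png",camera('wrist')[:,:,::-1])
E
```

```text
time: 1.45
ee_pos: [0.5566, 0.1611, 0.3064]
eef_rot: [0.121, 0.697, -0.122, 0.697]
ft_force: [-0.2, 0.4, -0.0]
width: 0.0873
time: 1.75
ee_pos: [0.5553, 0.0392, 0.3066]
eef_rot: [0.122, 0.696, -0.123, 0.697]
ft_force: [0.3, 0.0, -0.2]
width: 0.087
time: 2.05
ee_pos: [0.5424, -0.0805, 0.3066]
eef_rot: [0.122, 0.696, -0.123, 0.697]
ft_force: [0.3, -0.2, 1.1]
width: 0.0871
time: 2.35
ee_pos: [0.4936, -0.1989, 0.3065]
eef_rot: [0.121, 0.697, -0.122, 0.697]
ft_force: [-0.4, -0.8, 0.5]
width: 0.087
time: 2.85
ee_pos: [0.4722, -0.3018, 0.3062]
eef_rot: [0.12, 0.697, -0.12, 0.697]
ft_force: [0.4, 0.4, -0.2]
width: 0.0867
[-0.07  0.17  0.64  1.53 -0.1   1.48  1.81]
```

View pics/w1.png

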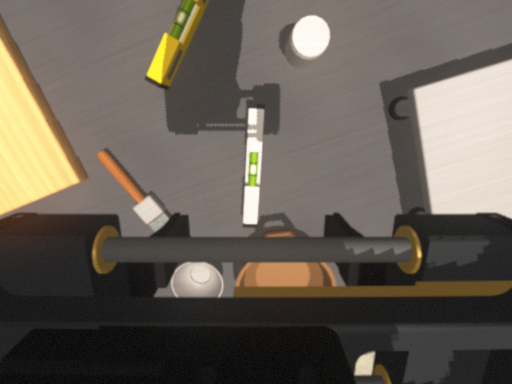

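The level is fully visible in the wrist view, from about (257,103) to (250,226), with the vial at (253,168). I'll zoom in and measure it.

Run:
```python
from h import *
from bench import *
w=cv2.imread('pics/w1.png'); cv2.imwrite('pics/w1c.png',crop(w,215,90,295,240,4))
c=get_calibration('wrist')
a,b=pix2z(c,257,106,.042),pix2z(c,250,222,.042);d=b-a;print(a,b,(a+b)/2,np.linalg.norm(d),np.degrees(np.arctan2(d[1],d[0])))
print(pix2z(c,253.3,168,.042))
print(w2p(c,[.48,-.313,.042]))
```

```text
[ 0.39254424 -0.27131151  0.042     ] [ 0.56583298 -0.34493322  0.042     ] [ 0.47918861 -0.30812236  0.042     ] 0.1882794257406896 -23.018208965638117
[ 0.48046173 -0.30858532  0.042     ]
(np.float64(250.61015023534497), np.float64(168.6367012590112))
```

View pics/w1c.png

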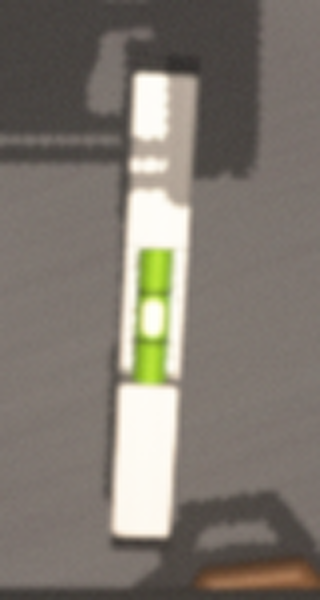

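```bash
python3 -m inch '[[[0.065,-0.06,-1,0,0,-0.0095,0],[0.065,-0.06,-1,0,0,-0.0095,0],[0.065,-0.06,-1,0,0,-0.0095,0]]]'
python3 -m inch '[[[0,0,-0.8,0,0,0,0],[0,0,-0.8,0,0,0,0],[0,0,-0.8,0,0,0,0],[0,0,-0.8,0,0,0,0]]]'
python3 - <<'E'
from h import *
from bench import *
s=read_state();M=R.from_quat(s['eef_rot']).as_matrix();print(s['ee_pos'],M[:,1],np.degrees(np.arctan2(M[1,1],M[0,1])))
cv2.imwrite("pics/w2.png",camera('wrist')[:,:,::-1])
c=get_calibration('wrist');print(w2p(c,[.48,-.309,.042]))
E
```

```text
time: 3.2
ee_pos: [0.4788, -0.3071, 0.1821]
eef_rot: [0.141, 0.695, -0.139, 0.691]
ft_force: [-0.3, 0.6, 0.4]
width: 0.0874
time: 3.6
ee_pos: [0.4799, -0.3093, 0.0914]
eef_rot: [0.141, 0.693, -0.14, 0.693]
ft_force: [0.5, -0.2, 1.2]
width: 0.0874
[ 0.4799467  -0.30933613  0.09138704] [3.89213043e-01 9.21147751e-01 1.64228518e-04] 67.09445814662101
(np.float64(256.8604179195783), np.float64(201.8981773565931))
```

View pics/w2.png

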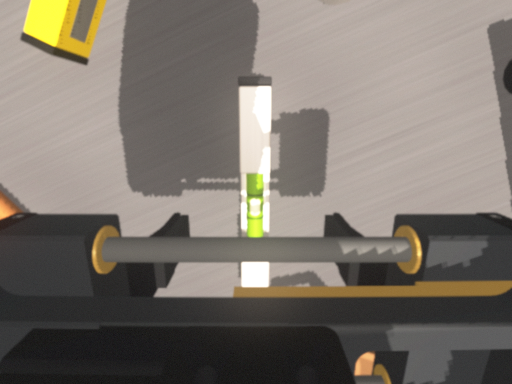

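The level is lined up between the jaws, upright at u≈255 with the vial at v≈205. I'll descend and grip.

```bash
python3 -m inch '[[[0,0,-0.5,0,0,0,0],[0,0,-0.68,0,0,0,0],[0,0,-0.69,0,0,0,0],[0,0,-0.69,0,0,0,0],[0,0,-0.69,0,0,0,1],[0,0,-0.69,0,0,0,1],[0,0,-0.69,0,0,0,1],[0,0,-0.69,0,0,0,1],[0,0,-0.69,0,0,0,1],[0,0,-0.69,0,0,0,1]]]' 25
python3 -m inch '[[[0,0,0.3,0,0,0,1],[0,0,0.7,0,0,0,1],[0,0,1,0,0,0,1],[0,0,1,0,0,0,1],[0,0,1,0,0,0,1]]]'
```

```text
time: 4.65
ee_pos: [0.4794, -0.3104, 0.0079]
eef_rot: [0.141, 0.693, -0.141, 0.693]
ft_force: [0.5, -0.1, 0.8]
width: 0.0466
time: 5.15
ee_pos: [0.4797, -0.3104, 0.1282]
eef_rot: [0.141, 0.692, -0.141, 0.693]
ft_force: [1.3, 1.5, -1.1]
width: 0.0073
```

The fingers were still closing when I lifted, so I may have missed the level. I'll look.

```bash
python3 -m inch '[[[0,0,0.6,0,0,0,0],[0,0,0.6,0,0,0,0],[0,0,0.6,0,0,0,0]]]'
python3 - <<'E'
from h import *
from bench import *
print(read_state()['width'])
cv2.imwrite("pics/w3.png",camera('wrist')[:,:,::-1])
E
```

```text
time: 5.45
ee_pos: [0.4802, -0.3111, 0.2016]
eef_rot: [0.141, 0.692, -0.141, 0.694]
ft_force: [0.1, -0.7, -0.4]
width: 0.0235
0.023498782156463224
```

View pics/w3.png

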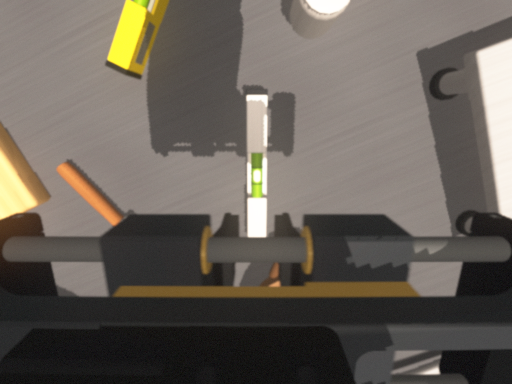

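The level stands undisturbed at (257,178). I'll open fully and measure it again.

```bash
python3 -m inch '[[[0,0,0,0,0,0,0],[0,0,0,0,0,0,0],[0,0,0,0,0,0,0],[0,0,0,0,0,0,0],[0,0,0,0,0,0,0],[0,0,0,0,0,0,0],[0,0,0,0,0,0,0],[0,0,0,0,0,0,0]]]'
python3 - <<'E'
from h import *
from bench import *
print(read_state()['width'])
w=camera('wrist')[:,:,::-1]
cv2.imwrite("pics/w4.png",crop(w,200,80,320,260,3))
c=get_calibration('wrist')
print(pix2z(c,257,178,.038),read_state()['ee_pos'])
E
```

```text
time: 6.3
ee_pos: [0.4794, -0.3104, 0.1998]
eef_rot: [0.141, 0.693, -0.141, 0.693]
ft_force: [-0.1, 0.0, 0.8]
width: 0.0855
0.08554876701346552
[ 0.48302363 -0.31061236  0.038     ] [ 0.47935425 -0.31037267  0.19980627]
```

View pics/w4.png

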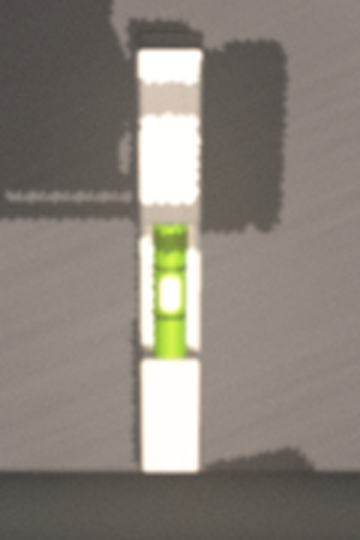

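```bash
python3 -m inch '[[[0,0,-1,0,0,0,0],[0,0,-1,0,0,0,0],[0,0,-1,0,0,0,0],[0,0,-1,0,0,0,0]]]'
python3 -m inch '[[[0.02,0,-0.4,0,0,0,0],[0.02,0,-0.6,0,0,0,0],[0.02,0,-0.6,0,0,0,0],[0.02,0,-0.6,0,0,0,0],[0.02,0,-0.6,0,0,0,1],[0.02,0,-0.6,0,0,0,1],[0.02,0,-0.6,0,0,0,1],[0.02,0,-0.6,0,0,0,1]]]' 25
python3 -m inch '[[[0,0,0,0,0,0,1],[0,0,0,0,0,0,1],[0,0,0,0,0,0,1],[0,0,0,0,0,0,1],[0,0,0,0,0,0,1],[0,0,0,0,0,0,1],[0,0,0,0,0,0,1],[0,0,0,0,0,0,1]]]'
```

```text
time: 6.75
ee_pos: [0.4775, -0.3093, 0.0768]
eef_rot: [0.141, 0.695, -0.141, 0.691]
ft_force: [-0.8, -0.0, 0.6]
width: 0.087
time: 7.55
ee_pos: [0.4821, -0.3105, 0.0084]
eef_rot: [0.141, 0.693, -0.141, 0.693]
ft_force: [-0.1, 0.4, 0.3]
width: 0.063
time: 8.35
ee_pos: [0.4817, -0.3105, 0.0077]
eef_rot: [0.141, 0.693, -0.141, 0.693]
ft_force: [-0.3, -0.4, -0.4]
width: 0.0237
```

Gripped at 24 mm. Lifting to about z 0.25.

```bash
python3 -m inch '[[[0,0,0.2,0,0,0,1],[0,0,0.6,0,0,0,1],[0,0,1,0,0,0,1],[0,0,1,0,0,0,1]]]'
python3 -m inch '[[[0,0,0.7,0,0,0,1],[0,0,0.7,0,0,0,1],[0,0,0.7,0,0,0,1],[0,0,0.7,0,0,0,1]]]'
python3 - <<'E'
from h import *
from bench import *
cv2.imwrite("pics/w5.png",camera('wrist')[:,:,::-1])
E
```

```text
time: 8.75
ee_pos: [0.4845, -0.3124, 0.1339]
eef_rot: [0.141, 0.69, -0.142, 0.696]
ft_force: [1.0, -0.3, -2.7]
width: 0.0238
time: 9.15
ee_pos: [0.4817, -0.3101, 0.2111]
eef_rot: [0.141, 0.693, -0.141, 0.693]
ft_force: [-0.5, -0.0, -3.4]
width: 0.0237
```

View pics/w5.png

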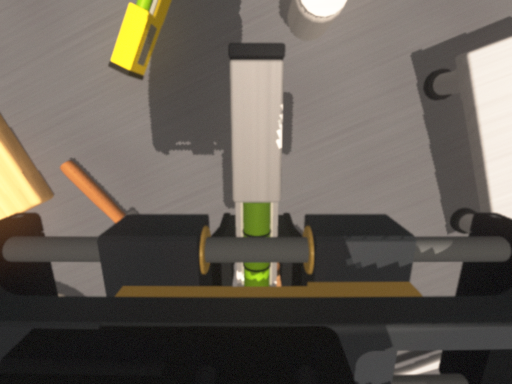

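The level is held level and square. I'll carry it to the shelf while yawing −70°.

```bash
python3 -m inch '[[[0.2,0.81,0,0,0,-0.0484,1],[0.2,0.81,0,0,0,-0.0484,1],[0.2,0.81,0,0,0,-0.0484,1]]]'
python3 -m inch '[[[0.2,0.81,0,0,0,-0.0484,1],[0.2,0.81,0,0,0,-0.0484,1],[0.2,0.81,0,0,0,-0.0484,1]]]'
python3 -m inch '[[[0.2,0.81,0,0,0,-0.0484,1],[0.2,0.81,0,0,0,-0.0484,1],[0.2,0.81,0,0,0,-0.0484,1]]]'
python3 -m inch '[[[0.2,0.81,0,0,0,-0.0484,1],[0.2,0.81,0,0,0,-0.0484,1],[0.2,0.81,0,0,0,-0.0484,1],[0.2,0.81,0,0,0,-0.0484,1],[0.2,0.81,0,0,0,-0.0484,1]]]'
python3 - <<'E'
from h import *
from bench import *
s=read_state();M=R.from_quat(s['eef_rot']).as_matrix();print(s['joint_positions'].round(2),np.degrees(np.arctan2(M[1,1],M[0,1])))
cv2.imwrite("pics/w6.png",camera('wrist')[:,:,::-1])
cv2.imwrite("pics/s6.png",camera('scene')[:,:,::-1])
E
```

```text
time: 9.5
ee_pos: [0.5063, -0.2076, 0.2093]
eef_rot: [0.245, 0.665, -0.244, 0.662]
ft_force: [-0.1, 0.0, -2.6]
width: 0.0238
time: 9.8
ee_pos: [0.5299, -0.1098, 0.2093]
eef_rot: [0.342, 0.621, -0.342, 0.618]
ft_force: [0.8, -0.8, -2.9]
width: 0.024
time: 10.1
ee_pos: [0.5535, -0.0114, 0.209]
eef_rot: [0.431, 0.562, -0.432, 0.559]
ft_force: [-0.3, 0.5, -3.0]
width: 0.0243
time: 10.6
ee_pos: [0.577, 0.0771, 0.2104]
eef_rot: [-0.511, -0.488, 0.512, -0.488]
ft_force: [-0.7, -1.4, -3.2]
width: 0.024
[-0.67  0.26  0.55  1.62 -0.14  1.3  -0.15] -2.6935165040704905
```

View pics/w6.png

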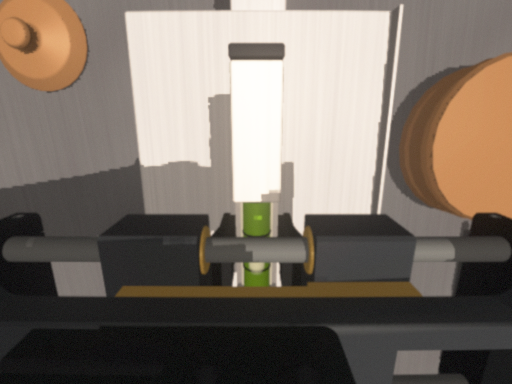

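View pics/s6.png

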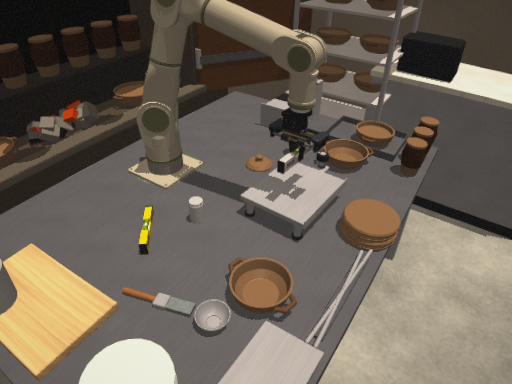

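The level is parallel to the shelf and centred, with shelf edges at u=130 and 388 and the level at 257. Lowering.

```bash
python3 -m inch '[[[0,0.01,-0.4,0,0,0,1],[0,0.01,-0.8,0,0,0,1],[0,0.01,-0.92,0,0,0,1],[0,0.01,-0.92,0,0,0,1],[0,0.01,-0.94,0,0,0,1],[0,0.01,-0.94,0,0,0,1]]]'
python3 -m inch '[[[0,0,-0.01,0,0,0,1],[0,0,-0.02,0,0,0,1],[0,0,-0.02,0,0,0,1]]]'
```

```text
time: 11.3
ee_pos: [0.5792, 0.0796, 0.1011]
eef_rot: [0.513, 0.487, -0.511, 0.489]
ft_force: [1.0, -0.0, -2.9]
width: 0.0237
time: 11.6
ee_pos: [0.5779, 0.0797, 0.0969]
eef_rot: [0.512, 0.488, -0.511, 0.488]
ft_force: [0.1, -0.1, -1.9]
width: 0.0237
```

```bash
python3 -m inch '[[[0,0,-0.01,0,0,0,1],[0,0,-0.01,0,0,0,1]]]'
```

```text
time: 11.8
ee_pos: [0.5777, 0.0796, 0.0953]
eef_rot: [-0.512, -0.488, 0.512, -0.488]
ft_force: [0.7, 0.0, -2.3]
width: 0.0239
```

```bash
python3 -m inch '[[[0,0,-0.01,0,0,0,1],[0,0,-0.01,0,0,0,1]]]';python3 -m inch '[[[0,0,-0.005,0,0,0,1],[0,0,-0.005,0,0,0,1]]]'
```

```text
time: 12.0
ee_pos: [0.5776, 0.0796, 0.094]
eef_rot: [-0.512, -0.488, 0.512, -0.488]
ft_force: [0.1, -0.5, -2.3]
width: 0.0235
time: 12.2
ee_pos: [0.5777, 0.0796, 0.0935]
eef_rot: [-0.512, -0.488, 0.512, -0.488]
ft_force: [0.5, 0.4, -2.7]
width: 0.0238
```

```bash
python3 -m inch '[[[0,0,-0.008,0,0,0,1],[0,0,-0.008,0,0,0,1]]]';python3 -m inch '[[[0,0,-0.008,0,0,0,1],[0,0,-0.008,0,0,0,1]]]'
```

```text
time: 12.4
ee_pos: [0.5777, 0.0796, 0.0925]
eef_rot: [-0.512, -0.488, 0.512, -0.488]
ft_force: [-0.2, 0.1, -3.0]
width: 0.0236
time: 12.6
ee_pos: [0.5778, 0.0797, 0.0917]
eef_rot: [0.512, 0.488, -0.512, 0.488]
ft_force: [-0.2, 0.7, -0.3]
width: 0.0241
```

Contact, as the load dropped to about 0. Releasing.

```bash
python3 -m inch '[[[0,0,0,0,0,0,0],[0,0,0,0,0,0,0],[0,0,0,0,0,0,0],[0,0,0,0,0,0,0],[0,0,0,0,0,0,0],[0,0,0,0,0,0,0],[0,0,0,0,0,0,0],[0,0,0,0,0,0,0]]]'
python3 -m inch '[[[0,0,0.4,0,0,0,0],[0,0,0.8,0,0,0,0],[0,0,1,0,0,0,0],[0,0,1,0,0,0,0]]]'
python3 -m inch '[[[0,-0.5,0.4,0,0,0,0],[0,-0.5,0.4,0,0,0,0],[0,-0.5,0.4,0,0,0,0],[0,-0.5,0.4,0,0,0,0]]]'
python3 - <<'E'
from h import *
from bench import *
w=camera('wrist')[:,:,::-1]
cv2.imwrite("pics/w7.png",w)
E
```

```text
time: 13.4
ee_pos: [0.5778, 0.0796, 0.0917]
eef_rot: [0.512, 0.488, -0.512, 0.488]
ft_force: [-0.8, 0.2, 0.4]
width: 0.08
time: 13.8
ee_pos: [0.5797, 0.0797, 0.2157]
eef_rot: [0.514, 0.487, -0.51, 0.489]
ft_force: [-0.7, -0.7, -0.2]
width: 0.0868
time: 14.2
ee_pos: [0.5776, 0.0196, 0.2589]
eef_rot: [-0.512, -0.488, 0.512, -0.488]
ft_force: [0.1, -0.4, -0.3]
width: 0.0868
```

View pics/w7.png

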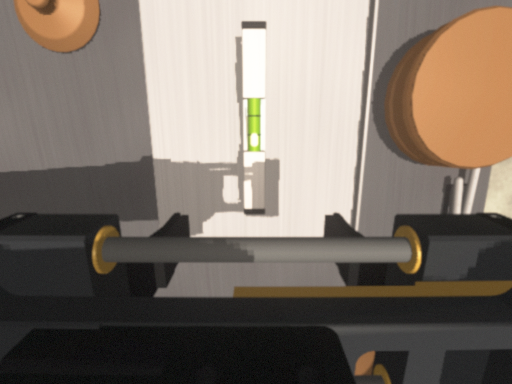

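The level is down on the shelf at u≈255, and the bubble has run to the feet end (bottom, about (254,141)). I'll zoom in.

Run:
```python
from h import *
from bench import *
w=camera('wrist')[:,:,::-1]
cv2.imwrite("pics/w7c.png",crop(w,225,85,285,165,7))
c=get_calibration('wrist')
print(w2p(c,[.583,.080,.127]),w2p(c,[.583,.28,.131]))
```

```text
(np.float64(259.14002691948144), np.float64(127.15168485310419)) (np.float64(249.30728512659581), np.float64(-104.86790063395998))
```

View pics/w7c.png

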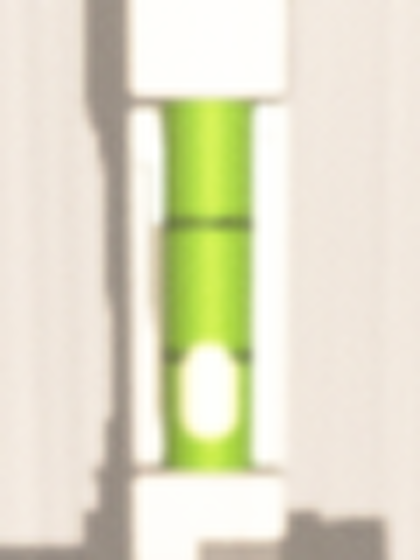

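The lines are at rows 222 and 355 and the bubble centre at row 391, so the bubble is about 15.4 mm towards the feet. The knob needs about 3.35 rad clockwise. I'll go over the knob to locate it.

```bash
python3 -m inch '[[[0.05,0.85,0,0,0,0,0],[0.05,0.85,0,0,0,0,0],[0.05,0.85,0,0,0,0,0]]]'
python3 -m inch '[[[0.05,0.8,0,0,0,0,0],[0.05,0.8,0,0,0,0,0],[0.05,0.8,0,0,0,0,0],[0.05,0.8,0,0,0,0,0],[0.05,0.8,0,0,0,0,0]]]'
python3 - <<'E'
from h import *
from bench import *
w=camera('wrist')[:,:,::-1]
cv2.imwrite("pics/w8.png",w)
c=get_calibration('wrist');print(w2p(c,[.588,.283,.131]))
E
```

```text
time: 14.6
ee_pos: [0.5821, 0.1315, 0.2574]
eef_rot: [-0.508, -0.493, 0.509, -0.49]
ft_force: [-0.3, 0.8, -1.4]
width: 0.087
time: 15.1
ee_pos: [0.5896, 0.2169, 0.2589]
eef_rot: [-0.511, -0.488, 0.512, -0.488]
ft_force: [0.1, 0.4, -0.0]
width: 0.0871
(np.float64(251.27835032797518), np.float64(120.21625260781174))
```

View pics/w8.png

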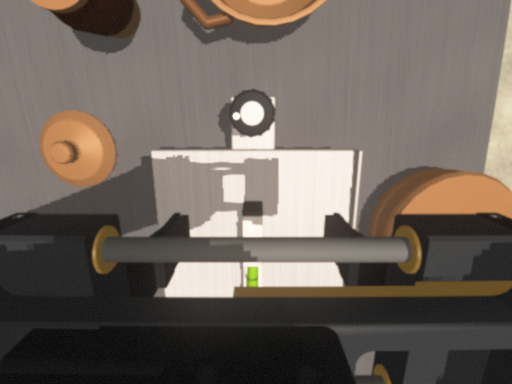

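The knob is at (252,113), about 44 px across, with a white index dot at (236,116).

Run:
```python
from h import *
from bench import *
c=get_calibration('wrist')
for z in (.125,.131):
  a=pix2z(c,252.3,113,z); print(a, pix2z(c,274.5,113,z)-pix2z(c,230,113,z)); 
w=cv2.imread('pics/w8.png'); cv2.imwrite('pics/w8c.png',crop(w,212,80,292,150,7))
print(read_state()['ee_pos'])
```

```text
[0.58936201 0.29029801 0.125     ] [ 0.04712058 -0.00229913  0.        ]
[0.58944727 0.29022377 0.131     ] [ 0.04616871 -0.00225269  0.        ]
[0.58974839 0.21646055 0.25930553]
```

View pics/w8c.png

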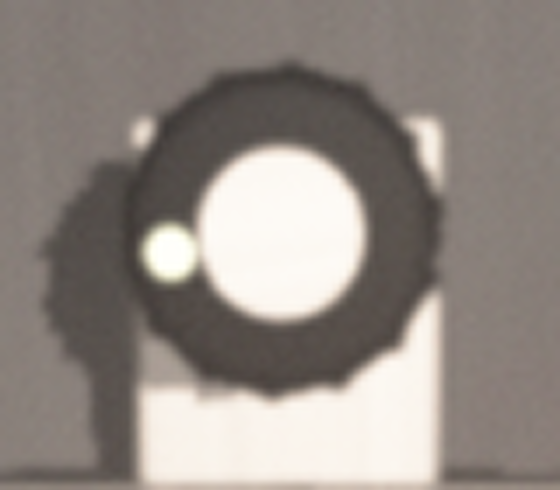

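The knob is at about (0.589, 0.289). I'll move over it and wind the wrist +113° so one stroke gives the whole turn.

```bash
python3 -m inch '[[[0,0.3,0,0,0,0.313,0],[0,0.6,0,0,0,0.313,0],[0,0.6,0,0,0,0.313,0],[0,0.6,0,0,0,0.313,0],[0,0.6,0,0,0,0.313,0],[0,0.6,0,0,0,0.313,0],[0,0.6,0,0,0,0.313,0],[0,0.6,0,0,0,0.313,0],[0,0.6,0,0,0,0.313,0],[0,0.6,0,0,0,0.313,0]]]'
python3 -m inch '[[[0,0,0,0,0,0.075,0],[0,0,0,0,0,0.075,0],[0,0,0,0,0,0.075,0],[0,0,0,0,0,0.075,0],[0,0,0,0,0,0.075,0]]]'
python3 - <<'E'
from h import *
from bench import *
s=read_state();M=R.from_quat(s['eef_rot']).as_matrix();print(s['joint_positions'].round(2),s['ee_pos'],np.degrees(np.arctan2(M[1,1],M[0,1])))
w=camera('wrist')[:,:,::-1]
cv2.imwrite("pics/w9.png",w)
c=get_calibration('wrist');print(w2p(c,[.589,.289,.131]))
E
```

```text
time: 16.15
ee_pos: [0.5901, 0.2882, 0.2598]
eef_rot: [0.04, 0.706, -0.04, 0.706]
ft_force: [0.5, 0.0, 0.2]
width: 0.087
time: 16.65
ee_pos: [0.59, 0.2887, 0.2597]
eef_rot: [-0.123, 0.696, 0.123, 0.696]
ft_force: [0.1, -0.6, 1.1]
width: 0.087
[-0.64  0.39  0.16  1.32 -0.06  1.44  1.43] [0.5899721  0.28871586 0.25970868] 109.9895389660552
(np.float64(256.55677053011084), np.float64(180.62924406371928))
```

View pics/w9.png

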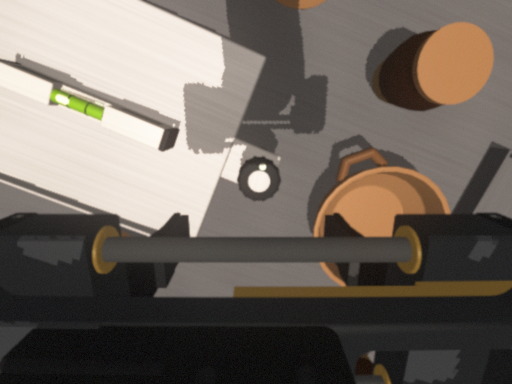

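The knob is at (259,180), about 3 px right of the prediction, which is around +3 mm in y. I'll nudge and descend.

```bash
python3 -m inch '[[[0,0.02,-0.4,0,0,0,0],[0,0.02,-0.8,0,0,0,0],[0,0.02,-0.8,0,0,0,0],[0,0.02,-0.8,0,0,0,0]]]'
python3 -m inch '[[[0,0,-0.2,0,0,0,0],[0,0,-0.4,0,0,0,0],[0,0,-0.44,0,0,0,0],[0,0,-0.44,0,0,0,0]]]'
python3 -m inch '[[[0,0,0,0,0,0,1],[0,0,0,0,0,0,1],[0,0,0,0,0,0,1],[0,0,0,0,0,0,1],[0,0,0,0,0,0,1],[0,0,0,0,0,0,1],[0,0,0,0,0,0,1],[0,0,0,0,0,0,1]]]' 20
```

```text
time: 17.1
ee_pos: [0.5898, 0.2918, 0.1645]
eef_rot: [-0.124, 0.696, 0.123, 0.696]
ft_force: [0.3, 0.1, 1.9]
width: 0.087
time: 17.5
ee_pos: [0.5906, 0.2923, 0.1129]
eef_rot: [-0.124, 0.696, 0.124, 0.697]
ft_force: [-0.0, -0.0, 0.9]
width: 0.0872
time: 18.3
ee_pos: [0.59, 0.2914, 0.1109]
eef_rot: [-0.124, 0.696, 0.124, 0.696]
ft_force: [-0.2, -2.4, 2.2]
width: 0.0475
```

Knob gripped at 47.5 mm with little side force. Turning clockwise.

```bash
python3 -m inch '[[[0,0,0,0,0,-0.23,1],[0,0,0,0,0,-0.23,1],[0,0,0,0,0,-0.23,1],[0,0,0,0,0,-0.23,1],[0,0,0,0,0,-0.23,1],[0,0,0,0,0,-0.23,1],[0,0,0,0,0,-0.23,1],[0,0,0,0,0,-0.23,1],[0,0,0,0,0,-0.23,1],[0,0,0,0,0,-0.23,1]]]'
python3 - <<'E'
from h import *
from bench import *
s=read_state();M=R.from_quat(s['eef_rot']).as_matrix();print(s['joint_positions'].round(2),s['ee_pos'],s['torque'].round(2),np.degrees(np.arctan2(M[1,1],M[0,1])))
for n in('wrist','scene','top'):
  cv2.imwrite(f"pics/{n}10.png",camera(n)[:,:,::-1])
t=cv2.imread('pics/scene10.png');cv2.imwrite('pics/s10c.png',crop(t,240,110,380,240,5))
E
```

```text
time: 19.3
ee_pos: [0.5891, 0.2889, 0.1108]
eef_rot: [0.368, 0.603, -0.371, 0.603]
ft_force: [-7.8, -10.6, 8.5]
width: 0.0474
[-0.83  0.5   0.41  1.52 -0.21  1.17  0.09] [0.58906903 0.28893761 0.11084444] [-2.56  1.57  0.14] 27.00008570512517
```

View pics/wrist10.png

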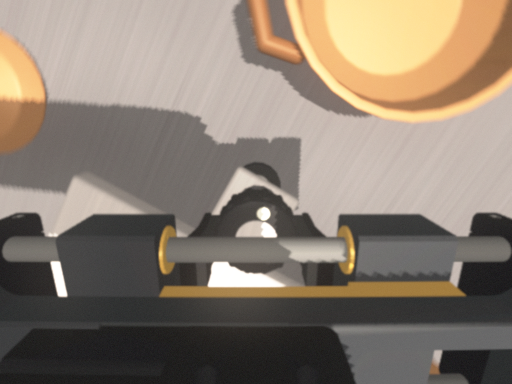

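View pics/s10c.png

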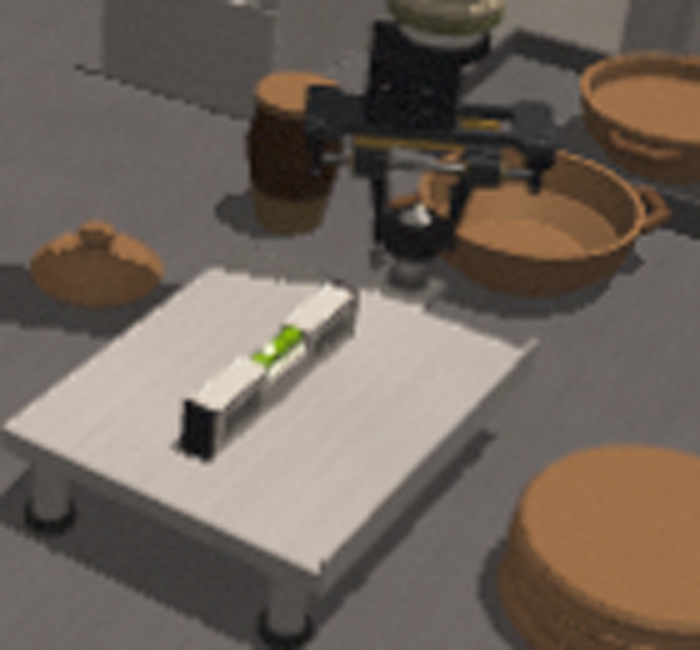

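The knob turned with the fingers, as the dot kept its place in the gripper. The side force says the knob centre is about 2 mm towards −y, so I'll correct that and continue.

```bash
python3 -m inch '[[[-0.01,-0.02,0,0,0,-0.23,1],[-0.01,-0.02,0,0,0,-0.23,1],[-0.01,-0.02,0,0,0,-0.23,1],[-0.01,-0.02,0,0,0,-0.23,1],[-0.01,-0.02,0,0,0,-0.23,1],[-0.01,-0.02,0,0,0,-0.23,1],[-0.01,-0.02,0,0,0,-0.23,1],[-0.01,-0.02,0,0,0,-0.23,1],[-0.01,-0.02,0,0,0,-0.23,1],[-0.01,-0.02,0,0,0,-0.23,1]]]'
python3 -m inch '[[[0,0,0,0,0,0,1],[0,0,0,0,0,0,1],[0,0,0,0,0,0,1],[0,0,0,0,0,0,1],[0,0,0,0,0,0,1],[0,0,0,0,0,0,1]]]'
python3 - <<'E'
from h import *
from bench import *
s=read_state();M=R.from_quat(s['eef_rot']).as_matrix();print(s['joint_positions'].round(2),s['ee_pos'],s['torque'].round(2),np.degrees(np.arctan2(M[1,1],M[0,1])))
for n in('wrist','scene','top'):
  cv2.imwrite(f"pics/{n}11.png",camera(n)[:,:,::-1])
t=cv2.imread('pics/scene11.png');cv2.imwrite('pics/s11c.png',crop(t,270,160,320,200,14))
E
```

```text
time: 20.45
ee_pos: [0.5865, 0.2895, 0.1109]
eef_rot: [-0.674, -0.209, 0.677, -0.209]
ft_force: [-11.8, -4.0, 9.4]
width: 0.0478
time: 21.05
ee_pos: [0.5865, 0.2895, 0.1108]
eef_rot: [-0.673, -0.211, 0.677, -0.21]
ft_force: [-11.1, -4.1, 9.3]
width: 0.0473
[-1.03  0.56  0.7   1.54 -0.38  1.19 -1.23] [0.58652093 0.28951306 0.11084793] [-1.07  2.51 -0.06] -55.335215528122156
```

View pics/wrist11.png

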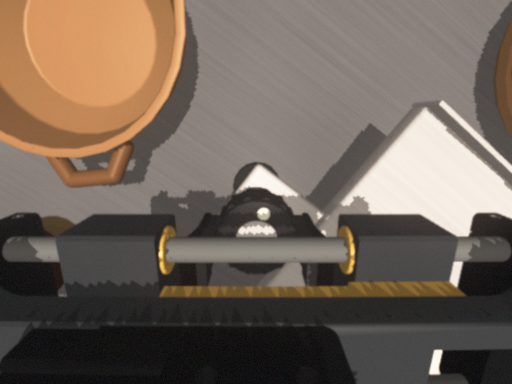

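View pics/s11c.png

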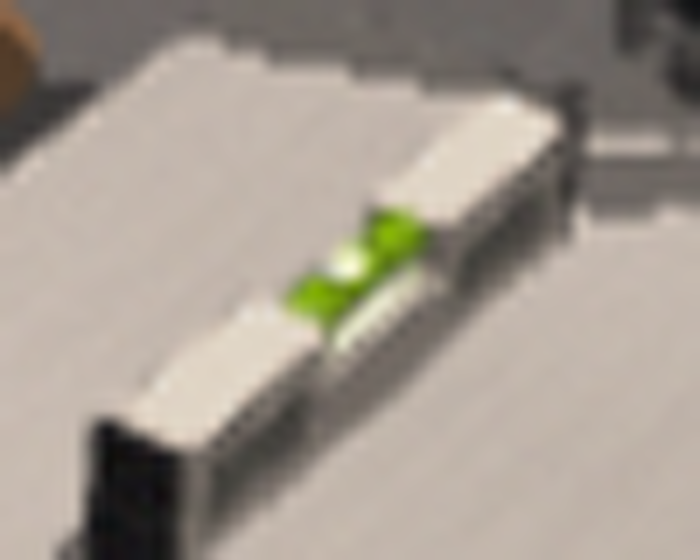

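The bubble is nearly centred now. Going by the angle turned (2.885 rad), about 2 mm remains. I'll turn 0.46 rad more, release, and take a close look.

```bash
python3 -m inch '[[[-0.02,-0.01,0,0,0,-0.02,1],[-0.02,-0.01,0,0,0,-0.04,1],[-0.02,-0.01,0,0,0,-0.06,1],[-0.02,-0.01,0,0,0,-0.073,1],[-0.02,-0.01,0,0,0,-0.073,1],[-0.02,-0.01,0,0,0,-0.073,1]]]'
python3 - <<'E'
from h import *
from bench import *
s=read_state();M=R.from_quat(s['eef_rot']).as_matrix();print(s['joint_positions'].round(2),np.degrees(np.arctan2(M[1,1],M[0,1])))
E
python3 -m inch '[[[0,0,0,0,0,0,0],[0,0,0,0,0,0,0],[0,0,0,0,0,0,0],[0,0,0,0,0,0,0],[0,0,0,0,0,0,0],[0,0,0,0,0,0,0],[0,0,0,0,0,0,0],[0,0,0,0,0,0,0]]]'
python3 -m inch '[[[0,0,0.4,0,0,0,0],[0,0,0.8,0,0,0,0],[0,0,1,0,0,0,0],[0,0,1,0,0,0,0]]]'
python3 - <<'E'
from h import *
from bench import *
for n in('wrist','scene','top'):
  cv2.imwrite(f"pics/{n}12.png",camera(n)[:,:,::-1])
E
```

```text
time: 21.8
ee_pos: [0.5861, 0.2902, 0.1109]
eef_rot: [0.705, 0.054, -0.705, 0.052]
ft_force: [2.4, 5.4, -1.2]
width: 0.0476
[-1.09  0.58  0.79  1.55 -0.44  1.2  -1.64] -81.39483725119885
time: 22.6
ee_pos: [0.5861, 0.2884, 0.1108]
eef_rot: [-0.705, -0.052, 0.705, -0.052]
ft_force: [0.0, 0.2, 1.1]
width: 0.0868
time: 23.0
ee_pos: [0.5879, 0.2887, 0.2352]
eef_rot: [0.707, 0.053, -0.703, 0.051]
ft_force: [0.1, 0.3, 0.2]
width: 0.0869
```

View pics/wrist12.png

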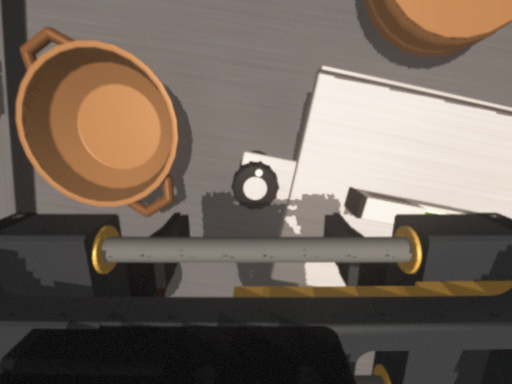

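The knob is released. I'll return over the feet end of the level, jaws across it and fingers shutting, where the wrist camera can see the vial.

```bash
python3 -m inch '[[[0,-0.3,0.2,0,0,0.07,1],[0,-0.75,0.2,0,0,0.07,1],[0,-0.75,0.2,0,0,0.07,1],[0,-0.75,0.2,0,0,0.07,1]]]'
python3 -m inch '[[[0,-0.75,0,0,0,0.07,1],[0,-0.75,0,0,0,0.07,1],[0,-0.75,0,0,0,0.07,1]]]'
python3 -m inch '[[[-0.03,-0.74,0,0,0,0.078,1],[-0.03,-0.74,0,0,0,0.078,1],[-0.03,-0.74,0,0,0,0.078,1],[-0.03,-0.74,0,0,0,0.078,1],[-0.03,-0.74,0,0,0,0.078,1],[-0.03,-0.74,0,0,0,0.078,1]]]'
python3 - <<'E'
from h import *
from bench import *
s=read_state();M=R.from_quat(s['eef_rot']).as_matrix();print(s['joint_positions'].round(2),s['ee_pos'],np.degrees(np.arctan2(M[1,1],M[0,1])))
w=camera('wrist')[:,:,::-1];cv2.imwrite("pics/w13.png",w);cv2.imwrite("pics/w13c.png",crop(w,225,75,285,175,6))
E
```

```text
time: 23.55
ee_pos: [0.5859, 0.1964, 0.254]
eef_rot: [-0.677, -0.204, 0.678, -0.204]
ft_force: [-0.3, 0.8, -0.2]
width: 0.0627
time: 23.85
ee_pos: [0.586, 0.1027, 0.2543]
eef_rot: [-0.616, -0.345, 0.618, -0.346]
ft_force: [0.6, 0.2, -0.2]
width: 0.0389
time: 24.45
ee_pos: [0.5824, 0.0209, 0.254]
eef_rot: [-0.514, -0.486, 0.515, -0.485]
ft_force: [-0.7, 0.1, 0.3]
width: 0.0011
[-0.72  0.26  0.73  1.56 -0.18  1.39 -0.03] [0.58242492 0.02090615 0.25396929] -3.2783816676051347
```

View pics/w13.png

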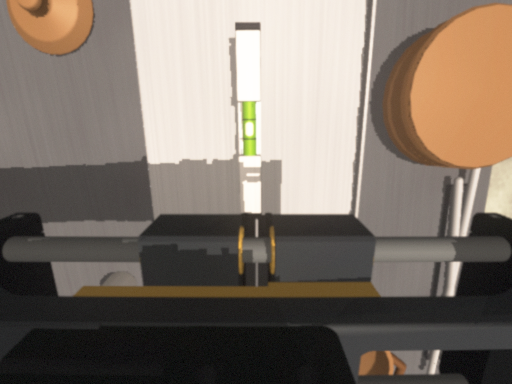

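View pics/w13c.png

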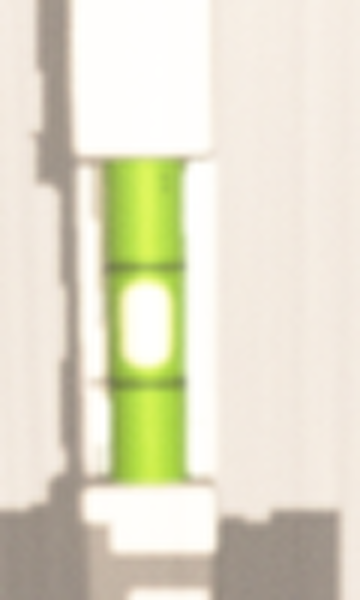

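The bubble is centred: it spans 278–371 between lines at 267 and 384. Next I'll press, shifting x by −7 mm to the level's midline and lowering.

```bash
python3 -m inch '[[[-0.06,0,-0.3,0,0,0,1],[-0.06,0,-0.7,0,0,0,1],[-0.06,0,-0.95,0,0,0,1],[-0.06,0,-0.95,0,0,0,1],[-0.06,0,-0.95,0,0,0,1]]]' 20
python3 -m inch '[[[0,0,-0.02,0,0,0,1],[0,0,-0.04,0,0,0,1],[0,0,-0.06,0,0,0,1],[0,0,-0.06,0,0,0,1]]]'
python3 - <<'E'
from h import *
from bench import *
w=camera('wrist')[:,:,::-1];cv2.imwrite("pics/w14.png",w)
E
```

```text
time: 25.0
ee_pos: [0.5756, 0.0199, 0.1416]
eef_rot: [-0.514, -0.486, 0.514, -0.486]
ft_force: [0.4, -0.2, 0.0]
width: 0.0002
time: 25.4
ee_pos: [0.5754, 0.0197, 0.1338]
eef_rot: [0.514, 0.486, -0.513, 0.486]
ft_force: [-0.5, -0.2, -0.5]
width: 0.0006
```

View pics/w14.png

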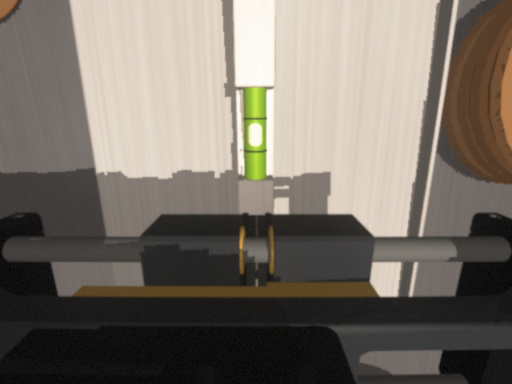

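The fingers are over the level's midline and the vial is in view at (255,134). I'll lower in small steps.

```bash
python3 -m inch '[[[0,0,-0.02,0,0,0,1],[0,0,-0.03,0,0,0,1],[0,0,-0.03,0,0,0,1]]]'
python3 -m inch '[[[0,0,-0.01,0,0,0,1],[0,0,-0.015,0,0,0,1],[0,0,-0.015,0,0,0,1]]]'
python3 -m inch '[[[0,0,-0.01,0,0,0,1],[0,0,-0.01,0,0,0,1]]]'
```

```text
time: 25.75
ee_pos: [0.5752, 0.0196, 0.1298]
eef_rot: [-0.514, -0.486, 0.514, -0.486]
ft_force: [0.1, 0.9, 0.3]
width: 0.0006
time: 26.05
ee_pos: [0.5753, 0.0196, 0.1282]
eef_rot: [-0.514, -0.486, 0.514, -0.486]
ft_force: [0.3, -0.0, -0.2]
width: 0.0007
time: 26.25
ee_pos: [0.5755, 0.0196, 0.1276]
eef_rot: [0.514, 0.486, -0.513, 0.486]
ft_force: [-1.8, -0.5, 5.5]
width: 0.0003
```

```bash
python3 -m inch '[[[0,0,-0.008,0,0,0,1],[0,0,-0.008,0,0,0,1],[0,0,-0.008,0,0,0,1],[0,0,-0.008,0,0,0,1],[0,0,-0.008,0,0,0,1],[0,0,-0.008,0,0,0,1],[0,0,-0.008,0,0,0,1],[0,0,-0.008,0,0,0,1],[0,0,-0.008,0,0,0,1],[0,0,-0.008,0,0,0,1]]]'
python3 - <<'E'
from h import *
from bench import *
for i in range(3): print(read_state()['ft_force']); w=camera('wrist')[:,:,::-1]
cv2.imwrite("pics/w15.png",w);cv2.imwrite("pics/w15c.png",crop(w,215,75,295,185,5))
E
```

```text
time: 27.25
ee_pos: [0.5759, 0.0196, 0.1276]
eef_rot: [0.514, 0.486, -0.513, 0.486]
ft_force: [-4.4, -0.5, 12.8]
width: 0.0007
[-4.38507122 -0.46285075 12.76617702]
[-3.4448799  -0.02962236 13.64117573]
[-4.97453088 -0.86775795 14.24534324]
```

View pics/w15c.png

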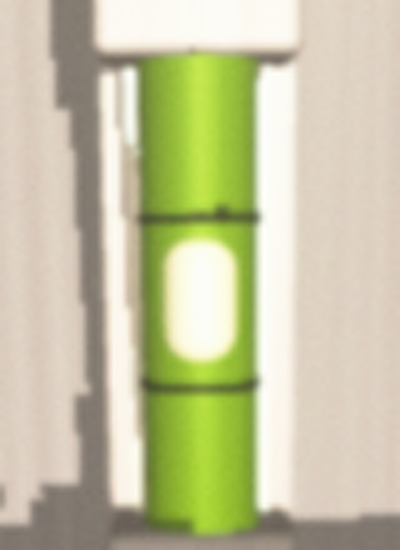

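The bubble is centred under load, spanning 238–362 between lines at 216 and 384, with a push of about 13.5 N. There is some sideways load (−4.4 N), so I'll ease that slightly and check it's steady.

```bash
python3 -m inch '[[[-0.004,0,0,0,0,0,1],[-0.004,0,0,0,0,0,1],[-0.004,0,0,0,0,0,1],[-0.004,0,0,0,0,0,1],[-0.004,0,0,0,0,0,1]]]'
python3 -m inch '[[[0,0,0,0,0,0,1],[0,0,0,0,0,0,1],[0,0,0,0,0,0,1],[0,0,0,0,0,0,1],[0,0,0,0,0,0,1],[0,0,0,0,0,0,1],[0,0,0,0,0,0,1],[0,0,0,0,0,0,1]]]'
python3 - <<'E'
from h import *
from bench import *
print(read_state()['ft_force']); w=camera('wrist')[:,:,::-1]; cv2.imwrite("pics/w16c.png",crop(w,215,75,295,185,5))
cv2.imwrite('pics/top16.png',camera('top')[:,:,::-1])
E
```

```text
time: 27.9
ee_pos: [0.5756, 0.0196, 0.1275]
eef_rot: [0.514, 0.486, -0.513, 0.486]
ft_force: [-3.7, 0.1, 12.5]
width: 0.0003
time: 28.7
ee_pos: [0.5756, 0.0196, 0.1275]
eef_rot: [0.514, 0.486, -0.513, 0.486]
ft_force: [-3.1, -0.6, 12.0]
width: 0.0002
[-3.07819008 -0.62158916 11.98070991]
```

View pics/w16c.png

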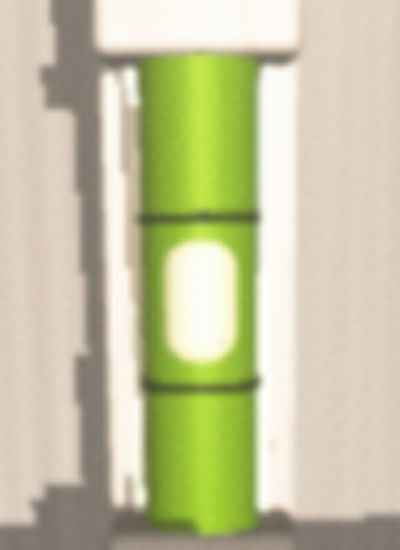

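View pics/top16.png

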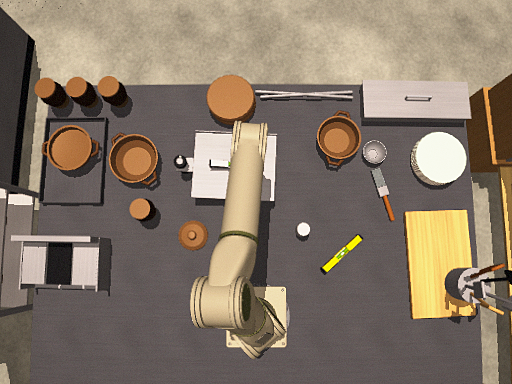

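Steady at about 12 N. The bubble is still centred (239–362 between lines at 216 and 384), and the bystanders are at the same pixels as at the start. Handing in.

```bash
python3 -c "
from bench import *
close_job()
print(read_state()['ft_force'])"
```

```text
the job is handed in; nothing more can be done
the job is handed in; nothing more can be done
```

I laid the level on the middle of the shelf pointing at the knob and let go of it. I then turned the knob about 3.34 rad clockwise, and the job was handed in at about 28.8 s with the shut fingers pressing on the feet end of the level.

**Last checks:**
- **Bubble:** it sat within about 0.2 mm of the middle between the lines, both before and during the press.
- **Push:** it held steady at about 12–13 N down, with about 3 N sideways in x that I only partly eased. I saw no movement of the level between the last two pictures.
- **Other things:** the bystanders and the yellow look-alike looked unmoved in the last top picture, judged by eye.

**What went wrong or disagreed:**
- My first grasp missed because I lifted before the fingers had closed. The level stayed put and the second grasp held.
- The wrist and top cameras disagreed by about 7 mm on the knob's y position. The knob pushed sideways on the gripper with up to about 13 N while I turned it, so I corrected the position as I went.
- After hand-in the robot could no longer be read, so I have no force reading for the final second.

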